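# Snap the split clip onto the dosing stand's pivot pin

### The job

Take the fork tool out of its tray and use its prongs to push the split clip sideways along the arm of the dosing stand until it has snapped fully home in the groove of the pivot pin. Do not touch the clip with the gripper. Then lay the fork flat back in its tray, let go, and leave the bowl, jug and soap bar where they are.

Things in the scene. Friction and masses are not known exactly. Their poses are not given: they have to be found in the camera images.
- fork: Fork tool, about 140 g, flat in the tray. Black handle bar 90 mm long (x), 18 wide (y), 40 high; a flat steel fork head, 8 mm thick, sticks out of its front at the bottom. Origin: underside, under the handle's middle; x to the prongs, z up. Grip across the 18 mm about 28 mm above the underside, so that the fingers clear the tray rim.
- fork_face (a point): Point on the fork's underside midway between the two flat push faces of its prongs, 75 mm ahead (x) of the fork's origin. The prongs lie at |y| = 10 to 31.5 mm. Outside each push face a 5.5 mm wide lip (from |y| = 26 mm) leads 8 mm further on, so that the 48 mm wide back of the clip nests between the lips with 2 mm play a side.
- fork_middle (a point): A point on the fork's underside, in the middle of its length, 19 mm ahead (x) of the fork's origin.
- tray: Fixed grey tray, 250 mm (x) by 170 mm (y), rim 10 mm high, walls 4 mm, inner floor 4 mm above the table. Origin: under its centre.
- clip: Dark steel split clip, 58 g, 7 mm thick, flat on the stand's arm, mouth towards the pin. Origin: underside, centre of its seat (lies on the pin's axis when home). x points out of the mouth, z up. Straight back 48 mm wide (y), from x = -19 mm (rear face, to push on) to -9 mm. Two spring jaws reach to x = 18 mm: a flared mouth, then two rounded noses 13 mm apart.
- clip_back (a point): Middle of the clip's rear face, on its underside, 19 mm behind (-x) its origin. To snap the clip on, the noses must spring open past the 16 mm neck: they meet it when the clip's origin is 12 mm short of the pin and need 6 to 14 N of pushing; then the clip jumps home and stops against the neck, with 1 mm of play.
- stand: Fixed dosing stand. Origin: on the table under the pivot pin's axis; x along the arm to the cup, z up. The arm's flat aluminium top, 54 mm above the table, is 84 mm wide (y) from x = -74 to 45 mm; then a ring with a small cup, to x = 171 mm, top 72 mm high. The clip goes along +x, from the wide end to the pin. Nothing is higher than the pin's head (75 mm).
- groove (a point): The pivot pin's axis at the level of the arm's top: where the clip's origin must end. Axes as the stand's. The groove is the pin's 16 mm thick neck, 9 mm high, between the arm's top and the pin's head, which is 24 mm across and 12 mm high.
- bowl: Bystander: steel bowl, 120 mm across, 55 mm high; origin under its centre.
- jug: Bystander: white jug with a handle, 100 mm across, 130 mm high; origin under its centre.
- soap: Bystander: cream soap bar, 55 x 80 x 26 mm; origin under its centre.
Mind the look-alikes: they are no part of the job. Of the things that look like the clip, the smallest one is meant. There is more than one size of the fork; the one meant has the size given above.

How it is judged:
By the outcome, as a careful person would: the job done as asked, in the order asked, and still so for the second after the job is handed in, with the robot touching nothing.
It also fails if it takes over 50 s, if anything falls off the work surface, if the arm or the gripper's body presses on something with over 40 N, if the wrist force passes 120 N, or if a joint passes its speed limit or range.

### The arm

A 6-joint arm with a two-finger parallel gripper is mounted at the origin on the work surface. World frame = base frame: x ahead of the robot, y to its left, z up, the work surface at z = 0. Lengths are in m, angles in rad, forces in N, time in s.
With the tool pointing down it reaches from about 0.375 to 0.975 m from the base axis. Payload 3.8 kg.
Tool frame: the origin (TCP) lies midway between the tips of the shut fingers; the grasp point (between the pads) lies 19 mm behind it; z points along the fingers, y is the line along which they close (so a half turn about z gives the same grasp; the last joint's range is limited). The gripper opens to 85 mm and grips with 20 to 120 N. Pads are 22 mm wide; open, the fingers measure 114 mm over their backs; the gripper's body (76 mm by 85 mm) begins 54 mm behind the grasp point. The pads swing forward as they close: fully open they stand 13 mm farther back than shut.
Start: joints at [-1.215, 0.264, 1.604, -0, 1.274, -0.037], TCP at [0.258, -0.624, 0.231] pointing down, gripper open.
Joint ranges: [-2.63, 2.63], [-0.94, 2.18], [0.31, 2.57], [-1.31, 4.45], [0, 2.66], [-2.55, 2.55]. Speed limits (rad/s): [2.57, 2.57, 3.14, 3.14, 3.14, 3.14].

### API

Orientations are given as a rotation vector (axis times angle).
In Python, from workcell import bot, imaging gives the robot as it stands.
- The arm moves only by the tool step_arm, never from a script. Its argument "series" is a list of rows, each an object of numbers: "grip": the closure, from -1 (fully open) to 1 (shut); "x", "y", "z": the shift along the tool's x, y, z normalised to -1 to 1, where 1 is 500 mm; "ax", "ay", "az": the turn, a rotation vector about the tool's x, y, z normalised to -1 to 1, where 1 is 30 degrees. A call has 1 to 12 rows; each row is the pose to reach, as a shift and turn from the pose commanded when the call began, along the tool's axes at that moment; what a row does not reach only later rows make up. A row lasts 1/10 s, in which the tool goes at most 50 mm and 8.59 degrees, less where a joint would pass 70% of its speed; a pose out of reach is approached as far as the arm can. A call with a number of a shift or a turn outside -1 to 1 is refused whole. A call with a gripper value outside its range is refused whole. The fingers move at their own pace and stop on an object; "force" is the grip in N (left out, the last holds). Time passes only in rows, so rows that repeat a pose let the fingers close. It gives the time, the measured TCP pose, the force, the opening and the grip force at its end, in the units of the state.
- bot.read_state(): the state, without advancing time (a new reading comes with each control period).
- imaging.read_camera(name): name is "scene" or "top" or "wrist"; returns a dict with "img" (384x512x3 uint8, red, green, blue), "fx", "fy", "cx", "cy" (pixels), "R" (3x3) and "t" (3): a world point X has camera coordinates R X + t. Camera axes: x right, y down, z forward; pixel columns grow to the right and rows downward; lengths in m; the calibration is good to about 2 mm. A picture is of the moment at which its call begins. There is no depth.
- bot.finish_job(): hands the job in; it is judged then, once.
The state is a dict: "time": time; "q": joint angles; "joint_vel": joint speeds; "joint_torque": joint torques, N m; "tool_pos": TCP position; "tcp_rot": TCP orientation; "wrist_force": force on the tool from outside, world axes, zero at the start; "torque": the same for the moment, N m; "width": opening from 0.0 (shut) to 1.0 (fully open); "grip_force": force on a finger pad.
Only numpy, scipy, OpenCV 4.12 (cv2) and the standard library are available. Lean on these libraries where they do the work, as an engineer would, in place of code of your own. Each camera call takes 0.05 s, during which the arm holds its last target. There are 200 camera calls.

## Working session

There is one attempt and no reset: what is moved stays moved. The work goes in short steps, Python scripts to look and compute and a tool call to move; the robot and the scene stay as the last step left them, time stands still between calls to the robot, and variables do not carry over. Pictures are saved under pics/ and viewed, at most 10 in all, crops included, and the job is handed in when it is done.

Besides the shell and the picture viewer there is one more tool, called after "Emit:" as a command line: name --argument value ..., lists and objects as JSON in quotes. step_arm: Moves the arm, as the interface text tells. Scaled input: -1 to 1 covers 500 mm each way for a shift and 30 degrees each way for a turn. Its arguments: {"type":"object","properties":{"series":{"type":"array","items":{"type":"object","properties":{"grip":{"type":"number"},"x":{"type":"number","minimum":-1,"maximum":1},"y":{"type":"number","minimum":-1,"maximum":1},"z":{"type":"number","minimum":-1,"maximum":1},"ax":{"type":"number","minimum":-1,"maximum":1},"ay":{"type":"number","minimum":-1,"maximum":1},"az":{"type":"number","minimum":-1,"maximum":1}}}},"force":{"type":"number"}},"required":["series"]}

```bash
mkdir -p pics; ls; cat > h.py <<'E'
import numpy as np, cv2, pickle
from workcell import bot, imaging
def snap(n,f):
    c=imaging.read_camera(n); cv2.imwrite(f'pics/{f}.png',c['img'][:,:,::-1]); pickle.dump(c,open(f'pics/{f}.pkl','wb')); return c
def load(f): return pickle.load(open(f'pics/{f}.pkl','rb'))
def ray(c,u,v,z):
    R=np.array(c['R']);t=np.array(c['t']); o=-R.T@t
    d=R.T@np.array([(u-c['cx'])/c['fx'],(v-c['cy'])/c['fy'],1]); return o+d*(z-o[2])/d[2]
def proj(c,X):
    p=np.array(c['R'])@np.array(X)+np.array(c['t']); return np.array([c['fx']*p[0]/p[2]+c['cx'],c['fy']*p[1]/p[2]+c['cy']])
E
python3 - <<'E'
from h import *
a=snap('top','top0'); b=snap('scene','scene0')
for c in(a,b): print(c['fx'],-np.array(c['R']).T@np.array(c['t']))
cv2.imwrite('pics/both0.png',cv2.resize(np.vstack([a['img'],b['img']])[:,:,::-1],(400,600)))
cv2.imwrite('pics/top0b.png',cv2.resize(a['img'][:,:,::-1],(800,600),interpolation=cv2.INTER_CUBIC))
print(bot.read_state())
E
```

```text
pics
417.31701726458147 [ 0.34566562 -0.01556427  1.2224629 ]
353.73059463978785 [0.96604155 0.60237425 1.02161726]
{'time': 0.1, 'q': array([-1.21489252e+00,  2.64687265e-01,  1.60524061e+00,  8.74905410e-06,
        1.27368540e+00, -3.69330990e-02]), 'joint_vel': array([ 0.00116053, -0.00117966, -0.00500642, -0.00163028,  0.00044545,
       -0.00123905]), 'joint_torque': array([ 1.42330588e-03, -5.16707969e+01, -3.68589449e+01,  2.24707838e-05,
        6.24717999e-03,  3.23274207e-06]), 'tool_pos': array([ 0.25814904, -0.62297636,  0.23007843]), 'tcp_rot': array([-3.07922842e+00, -6.12713092e-01,  4.90779289e-04]), 'wrist_force': array([ 0.82748199, -0.61630796,  0.44388984]), 'torque': array([ 0.02423428, -0.02012064,  0.01648713]), 'grip_force': 0.0, 'width': 1.0009958687129796}
```

View pics/top0b.png

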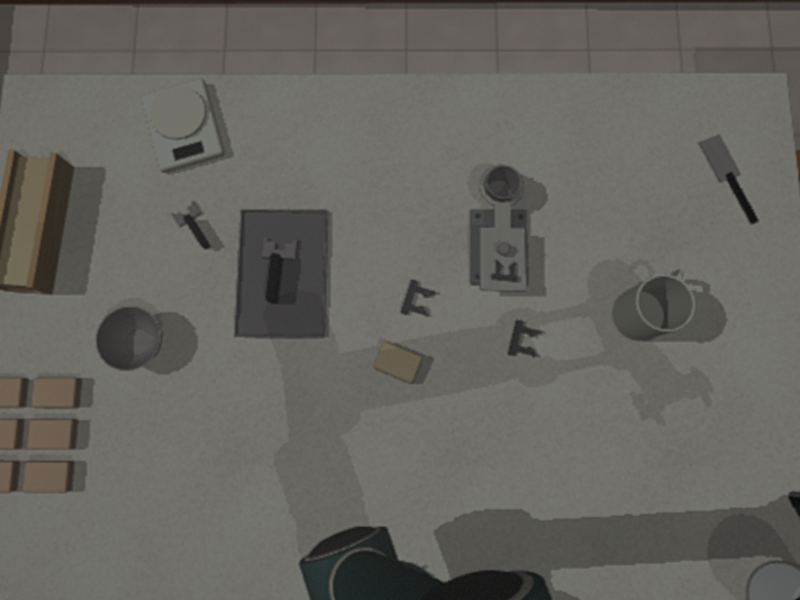

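View pics/scene0.png

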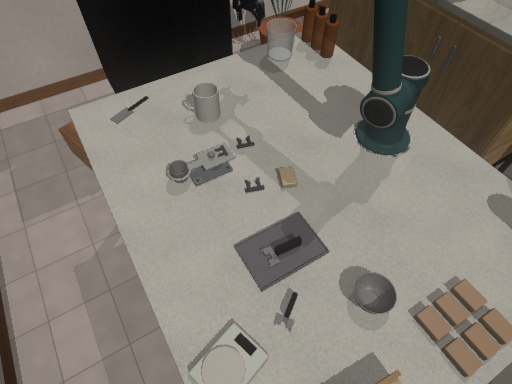

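The top view (800x600) shows two forks: one in the tray at (280,270) and one on the table at (195,225). There are three clip-like parts: on the stand at (507,270), and on the table at (417,298) and (523,338). The tray fork and the stand clip look right, so I'll measure both and check them in an enlarged crop.

```bash
python3 - <<'E'
from h import *
a=load('top0'); I=a['img'][:,:,::-1]
A=cv2.resize(I[128:222,145:217],None,fx=6,fy=6,interpolation=cv2.INTER_CUBIC)
B=cv2.resize(I[100:194,295:355],None,fx=6,fy=6,interpolation=cv2.INTER_CUBIC)
o=np.clip(np.hstack([A,B]).astype(float)*1.8,0,255).astype(np.uint8); print(o.shape)
cv2.imwrite('pics/crop0.png',o)
def area(x0,y0,x1,y1,th):
    g=cv2.cvtColor(I[y0:y1,x0:x1],cv2.COLOR_BGR2GRAY); m=(g<th).astype(np.uint8)
    n,l,s,c=cv2.connectedComponentsWithStats(m,connectivity=8); i=1+s[1:,4].argmax()
    r=cv2.minAreaRect(np.argwhere(l==i)[:,::-1].astype(np.float32)); return s[i,4],r[0][0]+x0,r[0][1]+y0,r[1],r[2]
for n,w in dict(stand=(312,164,336,182),t1=(250,172,285,206),t2=(320,200,350,232)).items():
    for th in(50,60,70): print(n,th,area(*w,th))
for n,w in dict(tray=(160,145,200,200),table=(105,125,145,162)).items():
    for th in(25,35,45): print(n,th,area(*w,th))
E
```

```text
(564, 792, 3)
stand 50 (np.int32(43), 323.5, 173.5, (12.039949417114258, 9.850868225097656), 5.710593223571777)
stand 60 (np.int32(92), 322.89754009246826, 173.12704944610596, (15.210004806518555, 11.316967964172363), 5.19442892074585)
stand 70 (np.int32(136), 322.8647527694702, 173.4877052307129, (17.20178985595703, 12.041254043579102), 5.19442892074585)
t1 50 (np.int32(8), 258.70000076293945, 198.600004196167, (2.683281421661377, 2.236067771911621), 26.56505012512207)
t1 60 (np.int32(167), 267.45000076293945, 191.64999771118164, (16.443843841552734, 21.819711685180664), 18.434946060180664)
t1 70 (np.int32(203), 267.5999984741211, 191.70000076293945, (16.76007080078125, 22.452173233032227), 18.434947967529297)
t2 50 (np.int32(147), 334.591703414917, 216.31222534179688, (15.529234886169434, 21.476600646972656), 7.594643592834473)
t2 60 (np.int32(194), 335.34615325927734, 216.76922988891602, (17.062103271484375, 22.161121368408203), 11.309932708740234)
t2 70 (np.int32(222), 335.78846073150635, 217.05769157409668, (18.042682647705078, 22.553354263305664), 11.309932708740234)Traceback (most recent call last):
  File "<stdin>", line 14, in <module>
  File "<stdin>", line 9, in area
ValueError: attempt to get argmax of an empty sequence
```

View pics/crop0.png

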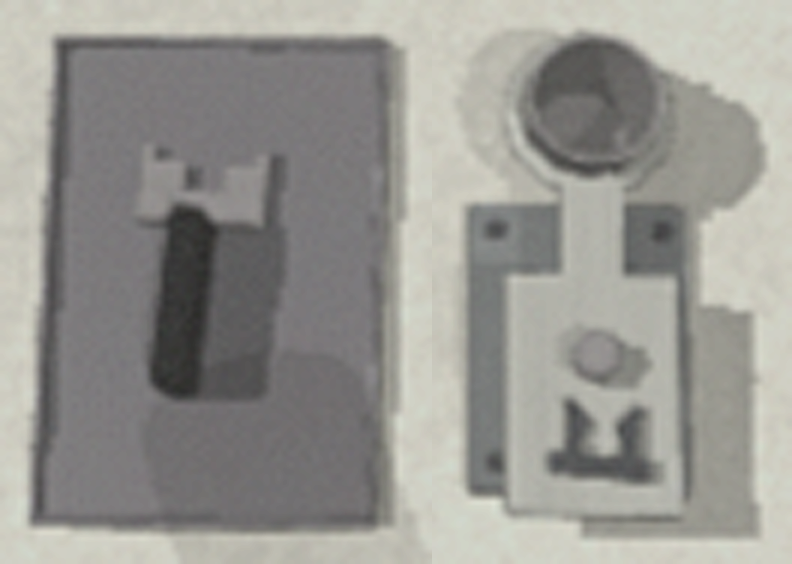

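The crop shows the tray fork with a head about 22 px (65 mm) wide and a 90 mm handle, matching the given size; the other fork is smaller. The stand clip measures about 17x12 px against about 22x17 for the other two, so it is the smallest, and its mouth faces the pin. Next: coarse positions, then a close look with the wrist camera.

```bash
cat >> h.py <<'E'
from scipy.spatial.transform import Rotation as Ro
def plan(pos,yaw,s=None):
    """target TCP, tool down, tool x at angle yaw (deg) -> normalised shift, turn"""
    s=s or bot.read_state(); R0=Ro.from_rotvec(s['tcp_rot']); p0=np.array(s['tool_pos'])
    y=np.radians(yaw); X=np.array([np.cos(y),np.sin(y),0]); Z=np.array([0,0,-1.]); T=Ro.from_matrix(np.array([X,np.cross(Z,X),Z]).T)
    d=R0.inv().apply(np.array(pos)-p0)/.5; a=np.degrees((R0.inv()*T).as_rotvec())/30
    print('shift',d.round(4),'turn',a.round(4)); return d,a
E
python3 - <<'E'
from h import *
a=load('top0')
L=lambda x,y:(145+(x+.5)/6-.5,128+(y+.5)/6-.5)
Rr=lambda x,y:(295+(x-432+.5)/6-.5,100+(y+.5)/6-.5)
p=lambda n,q,z:print(n,ray(a,*q,z).round(4))
for q in((57,40),(388,40),(380,524),(33,522)): p('tray',L(*q),.01)
for q in((190,225),(176,385)): p('handle',L(*q),.044)
for q in((145,150),(268,155),(262,225),(137,218)): p('head',L(*q),.012)
p('pin',Rr(598,352),.075)
for q in((505,277),(684,277),(686,515),(508,513)): p('arm',Rr(*q),.054)
for q in((550,474),(658,474),(572,403),(645,403)): p('clip',Rr(*q),.061)
s=bot.read_state(); c=snap('wrist','w0'); R=Ro.from_rotvec(s['tcp_rot']).as_matrix(); cw=-np.array(c['R']).T@np.array(c['t'])
print('cam in tool',R.T@(cw-s['tool_pos']),'\n',(np.array(c['R'])@R).round(3),c['fx'])
E
```

```text
tray [0.7535 0.2919 0.01  ]
tray [0.7533 0.124  0.01  ]
tray [0.5064 0.123  0.01  ]
tray [0.5074 0.2928 0.01  ]
handle [0.6482 0.2144 0.044 ]
handle [0.5691 0.2185 0.044 ]
head [0.6951 0.2446 0.012 ]
head [0.6925 0.1828 0.012 ]
head [0.6563 0.1847 0.012 ]
head [0.66   0.2473 0.012 ]
pin [ 0.6598 -0.2058  0.075 ]
arm [ 0.7031 -0.1654  0.054 ]
arm [ 0.703 -0.252  0.054]
arm [ 0.5854 -0.2487  0.054 ]
arm [ 0.5864 -0.1641  0.054 ]
clip [ 0.6038 -0.1836  0.061 ]
clip [ 0.6038 -0.2347  0.061 ]
clip [ 0.6385 -0.195   0.061 ]
clip [ 0.6384 -0.2297  0.061 ]
cam in tool [ 0.06568097 -0.00067879 -0.14398669] 
 [[-0.001  1.    -0.   ]
 [-0.966 -0.001 -0.26 ]
 [-0.26  -0.     0.966]] 305.4820644628835
```

```bash
python3 - <<'E'
from h import *
plan((.60,-.205,.22),0)
E
```

```text
shift [ 0.9517 -0.5107  0.0214] turn [-3.500e-03  6.000e-04  7.502e-01]
```

Emit:
step_arm --series '[{"x": 0.952,"y": -0.511,"z": 0.021,"az": 0.75,"grip": -1},{"x": 0.952,"y": -0.511,"z": 0.021,"az": 0.75,"grip": -1},{"x": 0.952,"y": -0.511,"z": 0.021,"az": 0.75,"grip": -1},{"x": 0.952,"y": -0.511,"z": 0.021,"az": 0.75,"grip": -1},{"x": 0.952,"y": -0.511,"z": 0.021,"az": 0.75,"grip": -1},{"x": 0.952,"y": -0.511,"z": 0.021,"az": 0.75,"grip": -1},{"x": 0.952,"y": -0.511,"z": 0.021,"az": 0.75,"grip": -1},{"x": 0.952,"y": -0.511,"z": 0.021,"az": 0.75,"grip": -1},{"x": 0.952,"y": -0.511,"z": 0.021,"az": 0.75,"grip": -1},{"x": 0.952,"y": -0.511,"z": 0.021,"az": 0.75,"grip": -1},{"x": 0.952,"y": -0.511,"z": 0.021,"az": 0.75,"grip": -1},{"x": 0.952,"y": -0.511,"z": 0.021,"az": 0.75,"grip": -1}]'

```text
validation failed for argument at $.se...
```

```bash
python3 - <<'E'
from h import *
s=bot.read_state(); print(s['time'],s['tool_pos'],s['tcp_rot'],s['q'])
c=snap('wrist','w1')
cv2.imwrite('pics/w1b.png',np.clip(cv2.resize(c['img'][:,:,::-1],(800,600),interpolation=cv2.INTER_CUBIC)*1.7,0,255))
plan((.60,.216,.19),-3)
for X in((.6598,-.2058,.075),(.62,-.21,.061)): print(proj(c,X))
E
```

```text
0.15 [ 0.2581425  -0.62303424  0.23020051] [-3.07942444e+00 -6.12665751e-01  4.68732917e-04] [-1.21492370e+00  2.64593195e-01  1.60513196e+00 -7.13604710e-06
  1.27370520e+00 -3.69056707e-02]
shift [ 1.274  -1.2887  0.0827] turn [-2.600e-03  5.000e-04  8.503e-01]
[-162.83331792 -764.03092745]
[-129.342469   -593.79311027][ WARN:0@0.346] global loadsave.cpp:1063 imwrite_ Unsupported depth image for selected encoder is fallbacked to CV_8U.
```

View pics/w1b.png

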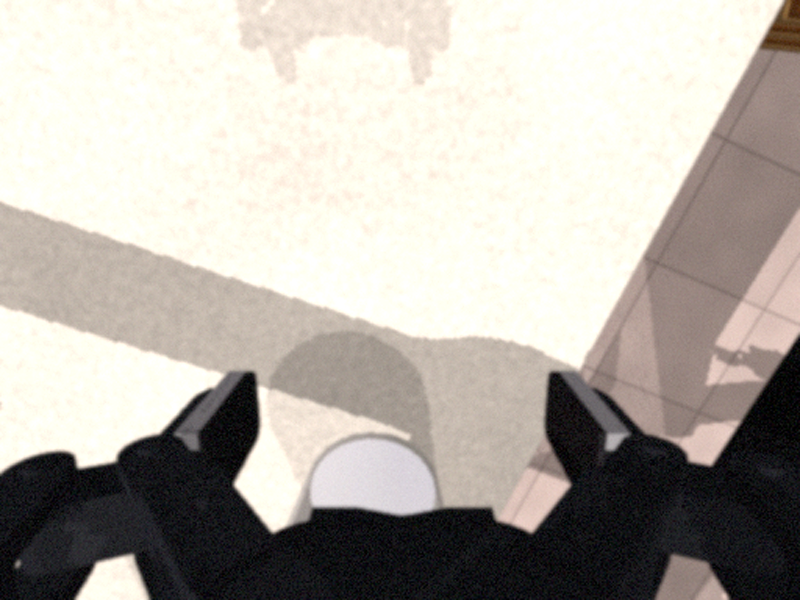

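The arm hasn't moved: the call was refused in validation, and this wrist picture shows only bare table and fingers. I'll test with one row.

Emit:
step_arm --series '[{"x": 0.952,"y": -0.511,"z": 0.021,"az": 0.75}]'

```text
validation failed for argument at $.se...
```

Emit:
step_arm --series '[{"x": 0.95,"y": -0.51,"z": 0.02,"ax": 0.0,"ay": 0.0,"az": 0.75,"grip": -1.0}]' --force 40

```text
time: 0.3
tool_pos: [0.2872, -0.5881, 0.2298]
tcp_rot: [3.118, 0.369, -0.003]
wrist_force: [1.5, 1.6, -0.0]
width: 0.994
grip_force: 0.0
```

All fields are required per row. Continuing.

```bash
python3 - <<'E'
from h import *
plan((.60,-.205,.22),0)
E
```

```text
shift [ 0.7871 -0.5991  0.017 ] turn [0.0041 0.0034 0.4499]
```

Emit:
step_arm --series '[{"x": 0.787,"y": -0.6,"z": 0.017,"ax": 0,"ay": 0,"az": 0.45,"grip": -1},{"x": 0.787,"y": -0.6,"z": 0.017,"ax": 0,"ay": 0,"az": 0.45,"grip": -1},{"x": 0.787,"y": -0.6,"z": 0.017,"ax": 0,"ay": 0,"az": 0.45,"grip": -1},{"x": 0.787,"y": -0.6,"z": 0.017,"ax": 0,"ay": 0,"az": 0.45,"grip": -1},{"x": 0.787,"y": -0.6,"z": 0.017,"ax": 0,"ay": 0,"az": 0.45,"grip": -1},{"x": 0.787,"y": -0.6,"z": 0.017,"ax": 0,"ay": 0,"az": 0.45,"grip": -1},{"x": 0.787,"y": -0.6,"z": 0.017,"ax": 0,"ay": 0,"az": 0.45,"grip": -1},{"x": 0.787,"y": -0.6,"z": 0.017,"ax": 0,"ay": 0,"az": 0.45,"grip": -1},{"x": 0.787,"y": -0.6,"z": 0.017,"ax": 0,"ay": 0,"az": 0.45,"grip": -1},{"x": 0.787,"y": -0.6,"z": 0.017,"ax": 0,"ay": 0,"az": 0.45,"grip": -1},{"x": 0.787,"y": -0.6,"z": 0.017,"ax": 0,"ay": 0,"az": 0.45,"grip": -1},{"x": 0.787,"y": -0.6,"z": 0.017,"ax": 0,"ay": 0,"az": 0.45,"grip": -1}]' --force 40

```text
time: 1.5
tool_pos: [0.6001, -0.198, 0.2214]
tcp_rot: [3.141, 0.016, -0.002]
wrist_force: [0.1, -0.7, 0.7]
width: 1.0
grip_force: 0.0
```

```bash
python3 - <<'E'
from h import *
s=bot.read_state(); print(s['time'],s['tool_pos'],s['tcp_rot'],s['q'].round(2),s['wrist_force'])
c=snap('wrist','w2')
for X in((.6598,-.2058,.075),(.62,-.21,.061)): print(proj(c,X)*800/512)
cv2.imwrite('pics/w2b.png',np.clip(cv2.resize(c['img'][:,:,::-1],(800,600),interpolation=cv2.INTER_CUBIC).astype(float)*1.3,0,255).astype(np.uint8))
plan((.60,.216,.19),-3)
E
```

```text
1.5 [ 0.60009039 -0.19799957  0.2213786 ] [ 3.14140572e+00  1.56045569e-02 -1.62026630e-03] [-0.36  0.19  1.71 -0.    1.24  1.2 ] [ 0.06714484 -0.71914303  0.69649214]
[416.7222692  180.09970087]
[421.5612776  243.71446387]
shift [ 0.0079 -0.83    0.0626] turn [0.0006 0.0022 0.1157]
```

View pics/w2b.png

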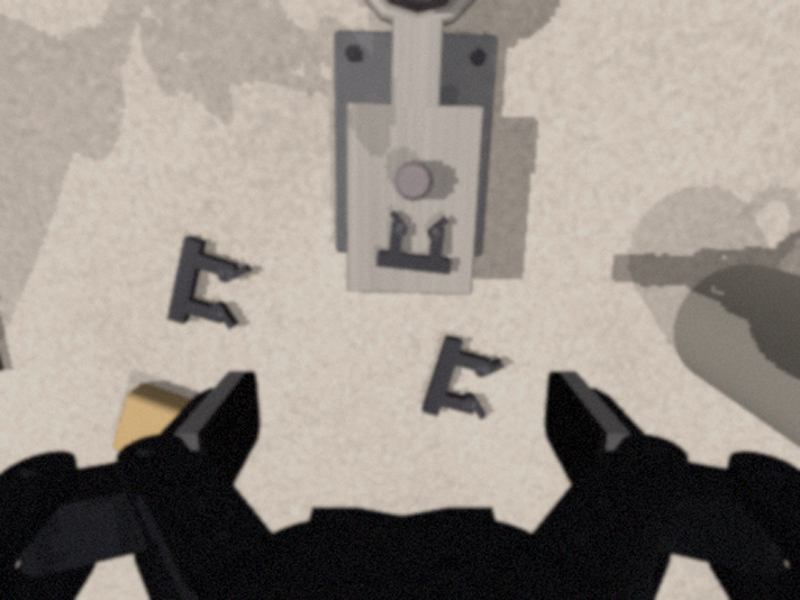

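The wrist view (800x600) shows the pin head at (414,180), and the stand clip with its back from (378,258) to (452,266) and its mouth up. The arm's top is at x 348–480, y 103–293. The two table look-alikes at (205,280) and (460,375) are clearly larger. Now for exact values.

```bash
cat >> h.py <<'E'
def W(c,P,z): return np.array([ray(c,u,v,z)[:2] for u,v in P])
def clip(c,u0,v0,u1,v1,th=75):
    g=cv2.cvtColor(c['img'],cv2.COLOR_RGB2GRAY)[v0:v1,u0:u1]
    n,l,s,_=cv2.connectedComponentsWithStats((g<th).astype(np.uint8)); i=1+s[1:,4].argmax()
    return np.argwhere(l==i)[:,::-1]+[u0,v0]
E
python3 - <<'E'
from h import *
c=load('w2'); k=512/800
for th in(60,70,80):
    P=clip(c,235,130,297,182,th); X=W(c,P,.061)
    lo=X[:,0].min(); B=X[X[:,0]<lo+.012]
    r=cv2.minAreaRect((B*1000).astype(np.float32)); print(th,len(P),'all x',lo,X[:,0].max(),'y',X[:,1].min(),X[:,1].max(),'back',r)
    # rear edge fit: last row per column
    e=np.array([[u,P[P[:,0]==u][:,1].max()+.5] for u in np.unique(P[:,0])]); E=W(c,e,.061)[2:-2]
    print(' rear slope deg',np.degrees(np.polyfit(E[:,1],E[:,0],1)[0]),'mean',E.mean(0))
g=cv2.medianBlur(cv2.cvtColor(c['img'],cv2.COLOR_RGB2GRAY),3)
h=cv2.HoughCircles(g[95:135,240:290],cv2.HOUGH_GRADIENT,1,20,param1=80,param2=10,minRadius=8,maxRadius=16); print(h)
for q in h[0][:2]: print('pin',ray(c,q[0]+240,q[1]+95,.075))
print('pin eye',ray(c,414*k,180*k,.075))
for q in((348,103),(482,107),(471,294),(347,291)): print('arm',ray(c,q[0]*k,q[1]*k,.054))
E
```

```text
60 560 all x 0.6027406544258852 0.6359625837382112 y -0.22773579779524367 -0.18314068906701822 back ((610.1053466796875, -205.48495483398438), (45.352272033691406, 11.069613456726074), 84.04106903076172)
 rear slope deg 6.1961182355093 mean [ 0.60449528 -0.20544947]
70 776 all x 0.6026887348497165 0.6395927574777168 y -0.2286774290425262 -0.18212518745621967 back ((608.233642578125, -205.38841247558594), (11.281023025512695, 46.55393600463867), 0.4881054162979126)
 rear slope deg 5.880428068488562 mean [ 0.60392664 -0.2054589 ]
80 887 all x 0.601713264468473 0.6396011611508726 y -0.22878576488652544 -0.18112901834717623 back ((609.083740234375, -205.1337890625), (48.07555389404297, 11.217021942138672), 84.67506408691406)
 rear slope deg 5.959321780911611 mean [ 0.6035279 -0.2049585]
[[[23.5 21.5 10.9]]]
pin [ 0.65866684 -0.20286182  0.075     ]
pin eye [ 0.65984338 -0.20419206  0.075     ]
arm [ 0.70452604 -0.16389473  0.054     ]
arm [ 0.70295296 -0.24550614  0.054     ]
arm [ 0.58519855 -0.24427942  0.054     ]
arm [ 0.5865727  -0.16077393  0.054     ]
```

Emit:
step_arm --series '[{"x": 0.01,"y": -0.85,"z": 0.06,"ax": 0,"ay": 0,"az": 0.115,"grip": -1},{"x": 0.01,"y": -0.85,"z": 0.06,"ax": 0,"ay": 0,"az": 0.115,"grip": -1},{"x": 0.01,"y": -0.85,"z": 0.06,"ax": 0,"ay": 0,"az": 0.115,"grip": -1},{"x": 0.01,"y": -0.85,"z": 0.06,"ax": 0,"ay": 0,"az": 0.115,"grip": -1},{"x": 0.01,"y": -0.85,"z": 0.06,"ax": 0,"ay": 0,"az": 0.115,"grip": -1},{"x": 0.01,"y": -0.85,"z": 0.06,"ax": 0,"ay": 0,"az": 0.115,"grip": -1},{"x": 0.01,"y": -0.85,"z": 0.06,"ax": 0,"ay": 0,"az": 0.115,"grip": -1},{"x": 0.01,"y": -0.85,"z": 0.06,"ax": 0,"ay": 0,"az": 0.115,"grip": -1},{"x": 0.01,"y": -0.85,"z": 0.06,"ax": 0,"ay": 0,"az": 0.115,"grip": -1},{"x": 0.01,"y": -0.85,"z": 0.06,"ax": 0,"ay": 0,"az": 0.115,"grip": -1},{"x": 0.01,"y": -0.85,"z": 0.06,"ax": 0,"ay": 0,"az": 0.115,"grip": -1}]' --force 40

```text
time: 2.65
tool_pos: [0.6018, 0.2245, 0.1917]
tcp_rot: [3.139, -0.084, -0.001]
wrist_force: [-0.1, -0.7, 0.0]
width: 1.0
grip_force: 0.0
```

```bash
python3 - <<'E'
from h import *
s=bot.read_state(); print(s['time'],s['tool_pos'],s['tcp_rot'],s['q'].round(2),s['wrist_force'])
c=snap('wrist','w3')
cv2.imwrite('pics/w3b.png',np.clip(cv2.resize(c['img'][:,:,::-1],(800,600),interpolation=cv2.INTER_CUBIC).astype(float)*1.5,0,255).astype(np.uint8))
E
```

```text
2.65 [0.60179787 0.22454258 0.19166357] [ 3.13934121e+00 -8.38352932e-02 -5.93961942e-04] [ 0.32  0.23  1.72 -0.    1.19  1.94] [-0.08972352 -0.66976415  0.00487491]
```

View pics/w3b.png

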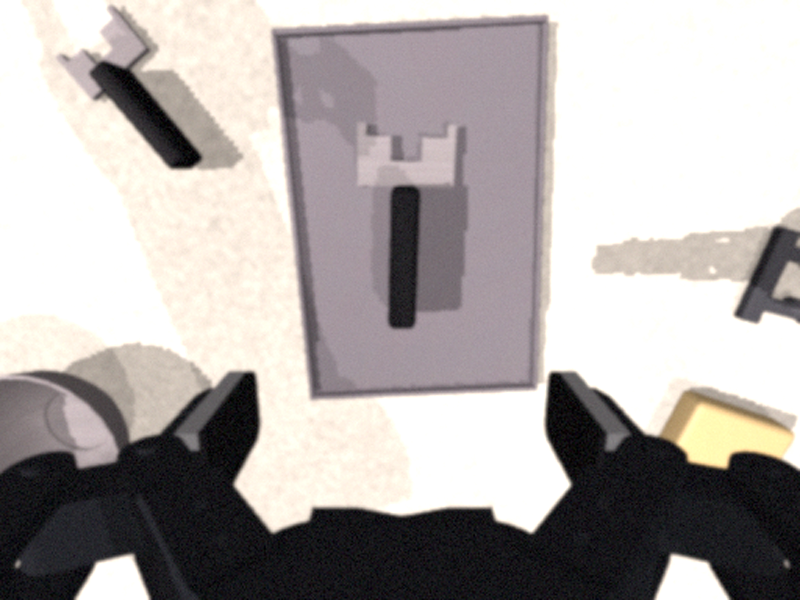

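The wrist view shows the tray fork with its handle from (404,187) to (402,327), and its head at x 358–460, y 123–187. The tray's inner edges are near x 290–545. Measuring the fork.

```bash
python3 - <<'E'
from h import *
c=load('w3'); g=cv2.cvtColor(c['img'],cv2.COLOR_RGB2GRAY).astype(float)
P=clip(c,235,105,285,215,40); X=W(c,P,.044)*1000
print('handle',len(P),cv2.minAreaRect(X.astype(np.float32)))
# head: bright steel in tray
hsv=g[70:122,222:302]; print(np.percentile(hsv,[5,50,95]))
from collections import Counter
t=(np.percentile(hsv,50)+np.percentile(hsv,97))/2
n,l,s,_=cv2.connectedComponentsWithStats((hsv>t).astype(np.uint8)); i=1+s[1:,4].argmax()
Q=np.argwhere(l==i)[:,::-1]+[222,70]; Y=W(c,Q,.012)*1000
print('head',len(Q),t,cv2.minAreaRect(Y.astype(np.float32)),Y.min(0),Y.max(0))
k=512/800
for q in((358,187),(455,186),(358,123),(460,125)): print(ray(c,(q[0]+.5)*k-.5,(q[1]+.5)*k-.5,.012)*1000)
for q in((403,187),(402,327)): print('h',ray(c,(q[0]+.5)*k-.5,(q[1]+.5)*k-.5,.044)*1000)
for q in((277,32),(547,19),(541,386),(312,396)): print('tray',ray(c,(q[0]+.5)*k-.5,(q[1]+.5)*k-.5,.01)*1000)
E
```

```text
handle 1472 ((614.1267700195312, 223.3108673095703), (16.517745971679688, 86.41561126708984), 85.2323989868164)
[ 77. 107. 133.]
head 1182 120.0 ((676.2467041015625, 218.29974365234375), (64.14979553222656, 34.95043182373047), 89.0846176147461) [658.31593077 185.96669476] [693.25493643 250.62798833]
[658.1493275  250.88699799  12.        ]
[655.27988768 186.89974809  12.        ]
[697.85299632 247.75387388  12.        ]
[693.08458877 182.72492949  12.        ]
h [657.57624239 221.26412224  44.        ]
h [570.05477182 226.657064    44.        ]
tray [753.23288287 293.41442403  10.        ]
tray [751.35573113 128.05203285  10.        ]
tray [506.94222909 126.583058    10.        ]
tray [508.25032595 297.36596531  10.        ]
```

```bash
python3 - <<'E'
from h import *
plan((.6257,.2215,.09),-4.7); plan((.6257,.2215,.013),-4.7)
E
```

```text
shift [0.0478 0.0021 0.2036] turn [0.0019 0.0004 0.0524]
shift [0.0478 0.0019 0.3576] turn [0.0019 0.0004 0.0524]
```

Emit:
step_arm --series '[{"x": 0.048,"y": 0.002,"z": 0.1,"ax": 0,"ay": 0,"az": 0.052,"grip": -1},{"x": 0.048,"y": 0.002,"z": 0.2,"ax": 0,"ay": 0,"az": 0.052,"grip": -1},{"x": 0.048,"y": 0.002,"z": 0.25,"ax": 0,"ay": 0,"az": 0.052,"grip": -1},{"x": 0.048,"y": 0.002,"z": 0.3,"ax": 0,"ay": 0,"az": 0.052,"grip": -1},{"x": 0.048,"y": 0.002,"z": 0.34,"ax": 0,"ay": 0,"az": 0.052,"grip": -1},{"x": 0.048,"y": 0.002,"z": 0.357,"ax": 0,"ay": 0,"az": 0.052,"grip": -1},{"x": 0.048,"y": 0.002,"z": 0.357,"ax": 0,"ay": 0,"az": 0.052,"grip": -1},{"x": 0.048,"y": 0.002,"z": 0.357,"ax": 0,"ay": 0,"az": 0.052,"grip": -1}]' --force 80

```text
time: 3.5
tool_pos: [0.6267, 0.2228, 0.0145]
tcp_rot: [-3.139, 0.128, -0.002]
wrist_force: [0.4, -0.5, 1.0]
width: 0.999
grip_force: 0.0
```

```bash
python3 - <<'E'
from h import *
plan((.6257,.2215,.013),-4.7)
c=snap('wrist','w4'); P=clip(c,150,60,360,300,40) 
g=cv2.cvtColor(c['img'],cv2.COLOR_RGB2GRAY)
cv2.imwrite('pics/w4b.png',np.clip(c['img'][:,:,::-1].astype(float)*1.5,0,255).astype(np.uint8))
E
```

```text
shift [-0.0019  0.0029  0.0031] turn [-0.0009 -0.0029  0.0008]
```

View pics/w4b.png

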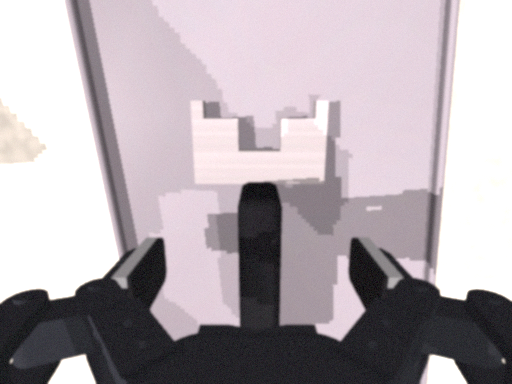

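The handle sits centred between the open fingers (260 against a finger midpoint of 257), and the head is square to the tool, with lip tips at (197,100) and (322,100). Closing.

Emit:
step_arm --series '[{"x": -0.002,"y": 0.002,"z": 0.003,"ax": 0,"ay": 0,"az": 0,"grip": 1},{"x": -0.002,"y": 0.002,"z": 0.003,"ax": 0,"ay": 0,"az": 0,"grip": 1},{"x": -0.002,"y": 0.002,"z": 0.003,"ax": 0,"ay": 0,"az": 0,"grip": 1},{"x": -0.002,"y": 0.002,"z": 0.003,"ax": 0,"ay": 0,"az": 0,"grip": 1},{"x": -0.002,"y": 0.002,"z": 0.003,"ax": 0,"ay": 0,"az": 0,"grip": 1},{"x": -0.002,"y": 0.002,"z": 0.003,"ax": 0,"ay": 0,"az": 0,"grip": 1},{"x": -0.002,"y": 0.002,"z": 0.003,"ax": 0,"ay": 0,"az": 0,"grip": 1},{"x": -0.002,"y": 0.002,"z": 0.003,"ax": 0,"ay": 0,"az": 0,"grip": 1}]' --force 80

```text
time: 4.35
tool_pos: [0.6251, 0.223, 0.0123]
tcp_rot: [-3.139, 0.126, -0.001]
wrist_force: [-0.4, 1.0, 2.9]
width: 0.193
grip_force: 78.6
```

```bash
cat >> h.py <<'E'
def forkpts(c,s,th,zu):
    """bright head at underside height zu: lip tips etc. in tool frame (mm)"""
    R=Ro.from_rotvec(s['tcp_rot'])
    g=cv2.cvtColor(c['img'],cv2.COLOR_RGB2GRAY)[60:200,160:360]
    n,l,st,_=cv2.connectedComponentsWithStats((g>th).astype(np.uint8)); i=1+st[1:,4].argmax()
    P=np.argwhere(l==i)[:,::-1]+[160,60]; X=np.c_[W(c,P,zu+.008),np.full(len(P),zu+.008)]
    T=R.inv().apply(X-s['tool_pos'])*1000
    return P,T
E
python3 - <<'E'
from h import *
s=bot.read_state(); print(s['tool_pos'],s['tcp_rot'],s['width'],s['grip_force'],s['wrist_force'])
plan((.6257,.2215,.013),-4.7)
c=snap('wrist','w5')
for th in(150,160):
    P,T=forkpts(c,s,th,.004); print(th,len(P),P.min(0),P.max(0),T.min(0).round(1),T.max(0).round(1),cv2.minAreaRect(T[:,:2].astype(np.float32)))
E
```

```text
[0.62505194 0.22302898 0.01232851] [-3.13863166e+00  1.25928124e-01 -1.28668028e-03] 0.19290830158930017 78.63853096961975 [-0.43730167  1.01283534  2.86965016]
shift [ 0.0015  0.0029 -0.0013] turn [-0.0009 -0.0015  0.0035]
150 7451 [187  94] [328 180] [ 32.2 -32.4   0.3] [71.8 31.5  0.4] ((51.948795318603516, -0.2724876403808594), (64.06686401367188, 39.031517028808594), 89.25532531738281)
160 2165 [191  95] [327 176] [ 34.1 -31.7   0.3] [71.4 31.1  0.4] ((53.391807556152344, -0.1556568145751953), (37.31025314331055, 62.85750961303711), 1.2220577001571655)
```

Emit:
step_arm --series '[{"x": 0,"y": 0,"z": -0.05,"ax": 0,"ay": 0,"az": 0,"grip": 1},{"x": 0,"y": 0,"z": -0.12,"ax": 0,"ay": 0,"az": 0,"grip": 1},{"x": 0,"y": 0,"z": -0.2,"ax": 0,"ay": 0,"az": 0,"grip": 1},{"x": 0,"y": 0,"z": -0.26,"ax": 0,"ay": 0,"az": 0,"grip": 1},{"x": 0,"y": 0,"z": -0.26,"ax": 0,"ay": 0,"az": 0,"grip": 1}]' --force 80

```text
time: 4.9
tool_pos: [0.628, 0.2237, 0.1474]
tcp_rot: [-3.136, 0.126, -0.014]
wrist_force: [1.1, -0.2, -0.2]
width: 0.198
grip_force: 78.1
```

```bash
python3 - <<'E'
from h import *
plan((.516,-.1962,.11),-6)
E
```

```text
shift [-0.1566  0.8554  0.0706] turn [-0.0067 -0.0165  0.0467]
```

Emit:
step_arm --series '[{"x": -0.02,"y": 0.08,"z": 0,"ax": 0,"ay": 0,"az": 0.045,"grip": 1},{"x": -0.035,"y": 0.18,"z": 0,"ax": 0,"ay": 0,"az": 0.045,"grip": 1},{"x": -0.05,"y": 0.28,"z": 0,"ax": 0,"ay": 0,"az": 0.045,"grip": 1},{"x": -0.07,"y": 0.38,"z": 0,"ax": 0,"ay": 0,"az": 0.045,"grip": 1},{"x": -0.09,"y": 0.48,"z": 0,"ax": 0,"ay": 0,"az": 0.045,"grip": 1},{"x": -0.11,"y": 0.58,"z": 0,"ax": 0,"ay": 0,"az": 0.045,"grip": 1},{"x": -0.13,"y": 0.68,"z": 0.02,"ax": 0,"ay": 0,"az": 0.045,"grip": 1},{"x": -0.145,"y": 0.77,"z": 0.04,"ax": 0,"ay": 0,"az": 0.045,"grip": 1},{"x": -0.155,"y": 0.83,"z": 0.06,"ax": 0,"ay": 0,"az": 0.045,"grip": 1},{"x": -0.157,"y": 0.855,"z": 0.07,"ax": 0,"ay": 0,"az": 0.045,"grip": 1},{"x": -0.157,"y": 0.855,"z": 0.07,"ax": 0,"ay": 0,"az": 0.045,"grip": 1}]' --force 80

```text
time: 6.0
tool_pos: [0.51, -0.1977, 0.1043]
tcp_rot: [-3.135, 0.168, 0.007]
wrist_force: [0.4, 0.1, -1.7]
width: 0.199
grip_force: 78.6
```

```bash
python3 - <<'E'
from h import *
s=bot.read_state(); print(s['time'],s['tool_pos'],s['tcp_rot'],s['wrist_force'])
plan((.516,-.1962,.0643),-6)
c=snap('wrist','w6')
cv2.imwrite('pics/w6b.png',np.clip(c['img'][:,:,::-1].astype(float)*1.3,0,255).astype(np.uint8))
E
```

```text
6.0 [ 0.50998285 -0.19770044  0.10431663] [-3.1354446   0.16772978  0.00661683] [ 0.39644831  0.09679929 -1.67462431]
shift [ 0.012  -0.0042  0.08  ] turn [-0.0027  0.0082 -0.0041]
```

View pics/w6b.png

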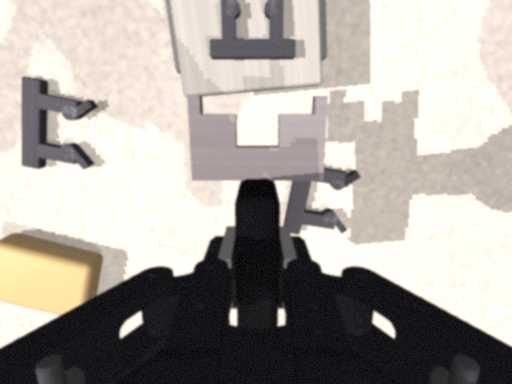

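The fork hangs straight in the gripper, lip tips at (195,95) and (320,97). The clip back is ahead at x 211–295, rear edge at row 58, nearly parallel to the fork. Computing the offset in the tool frame.

```bash
cat >> h.py <<'E'
def clipT(c,s,box,th=75):
    R=Ro.from_rotvec(s['tcp_rot']); P=clip(c,*box,th)
    e=np.array([[u,P[P[:,0]==u][:,1].max()+.5] for u in np.unique(P[:,0])])
    T=R.inv().apply(np.c_[W(c,e,.061),np.full(len(e),.061)]-s['tool_pos'])*1000
    T=T[np.abs(T[:,0]-np.median(T[:,0]))<4]
    f=np.polyfit(T[:,1],T[:,0],1); m=(T[:,1].min()+T[:,1].max())/2
    wc=R.apply(np.array([np.polyval(f,m),m,0])/1000)+s['tool_pos']
    print('clip rear mid tool x %.1f y %.1f width %.1f yaw-rel(tool,slope) %.2f deg'%(np.polyval(f,m),m,np.ptp(T[:,1]),np.degrees(np.arctan(f[0]))),wc[:2])
E
python3 - <<'E'
from h import *
s=bot.read_state(); c=load('w6')
for th in(60,75): clipT(c,s,(200,0,305,75),th)
R=Ro.from_rotvec(s['tcp_rot']); k=1
zt=s['tool_pos'][2]-.0083+.008
for q in((188,95),(203,97),(327,96),(314,97),(211,114),(305,114),(192,181),(325,179)):
    print(q,(R.inv().apply(ray(c,*q,zt)-s['tool_pos'])*1000).round(1))
E
```

```text
clip rear mid tool x 92.6 y -8.6 width 11.9 yaw-rel(tool,slope) 0.26 deg [ 0.60396144 -0.19786491]
clip rear mid tool x 92.4 y -1.8 width 45.9 yaw-rel(tool,slope) 0.31 deg [ 0.60300615 -0.20459347]
(188, 95) [ 70.6 -30.2   0.1]
(203, 97) [ 69.8 -23.5   0.1]
(327, 96) [70. 32.  0.]
(314, 97) [69.6 26.2  0.1]
(211, 114) [ 62.4 -20.2   0.2]
(305, 114) [62.3 22.5  0.1]
(192, 181) [ 31.1 -30.7   0.3]
(325, 179) [32.  33.3  0.2]
```

Emit:
step_arm --series '[{"x": 0.008,"y": -0.006,"z": 0.03,"ax": 0,"ay": 0.008,"az": 0,"grip": 1},{"x": 0.008,"y": -0.006,"z": 0.06,"ax": 0,"ay": 0.008,"az": 0,"grip": 1},{"x": 0.008,"y": -0.006,"z": 0.08,"ax": 0,"ay": 0.008,"az": 0,"grip": 1},{"x": 0.008,"y": -0.006,"z": 0.08,"ax": 0,"ay": 0.008,"az": 0,"grip": 1},{"x": 0.008,"y": -0.006,"z": 0.08,"ax": 0,"ay": 0.008,"az": 0,"grip": 1}]' --force 80

```text
time: 6.55
tool_pos: [0.5162, -0.1938, 0.0664]
tcp_rot: [-3.137, 0.161, -0.005]
wrist_force: [0.1, 0.1, -1.2]
width: 0.195
grip_force: 78.5
```

```bash
python3 - <<'E'
from h import *
s=bot.read_state(); print(s['time'],s['tool_pos'],s['tcp_rot'],s['wrist_force'])
plan((.516,-.1962,.0643),-6)
c=snap('wrist','w7')
cv2.imwrite('pics/w7b.png',np.clip(cv2.resize(c['img'][:200,130:390,::-1],(780,600),interpolation=cv2.INTER_CUBIC).astype(float)*1.3,0,255).astype(np.uint8))
clipT(c,s,(190,20,315,85))
E
```

```text
6.55 [ 0.51623244 -0.19378688  0.0664491 ] [-3.13724554  0.1614959  -0.0050106 ] [ 0.12416463  0.13496911 -1.19147421]
shift [0.     0.0048 0.0043] turn [-0.0007 -0.0061  0.0035]
clip rear mid tool x 87.1 y 1.8 width 46.3 yaw-rel(tool,slope) -0.06 deg [ 0.602697   -0.20449408]
```

View pics/w7b.png

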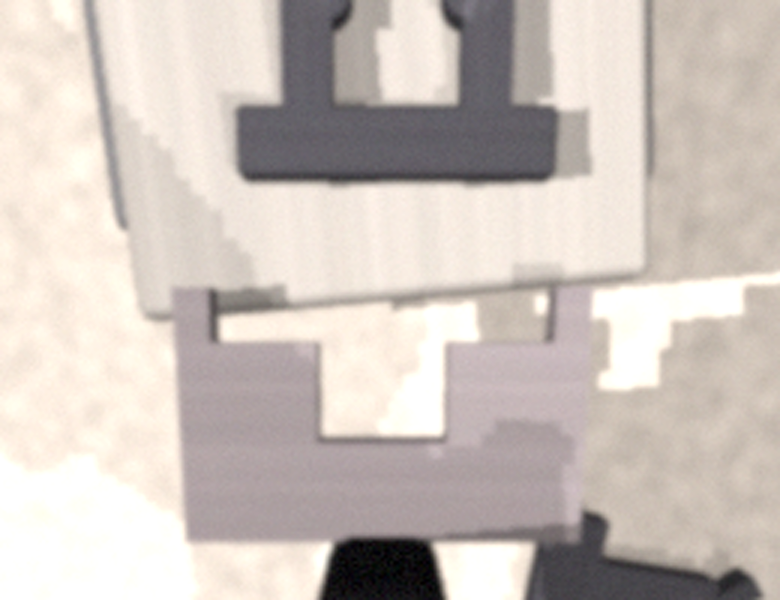

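This crop shows the clip back at x 238–556 (centre 397), rear edge at row 180. The fork lip inner edges are at 217 and 548 (centre 382), push faces at row 340, so the fork must go about 2.3 mm in +tool y. I'll correct that and lower it about 2 mm on the approach.

Emit:
step_arm --series '[{"x": 0,"y": 0.0046,"z": 0.004,"ax": 0,"ay": -0.006,"az": 0,"grip": 1},{"x": 0.01,"y": 0.0046,"z": 0.004,"ax": 0,"ay": -0.006,"az": 0,"grip": 1},{"x": 0.02,"y": 0.0046,"z": 0.004,"ax": 0,"ay": -0.006,"az": 0,"grip": 1},{"x": 0.026,"y": 0.0046,"z": 0.004,"ax": 0,"ay": -0.006,"az": 0,"grip": 1},{"x": 0.026,"y": 0.0046,"z": 0.004,"ax": 0,"ay": -0.006,"az": 0,"grip": 1},{"x": 0.026,"y": 0.0046,"z": 0.004,"ax": 0,"ay": -0.006,"az": 0,"grip": 1}]' --force 80

```text
time: 7.2
tool_pos: [0.5292, -0.1982, 0.0649]
tcp_rot: [-3.137, 0.163, -0.001]
wrist_force: [-0.6, -0.3, -1.8]
width: 0.197
grip_force: 78.5
```

```bash
python3 - <<'E'
from h import *
s=bot.read_state(); print(s['time'],s['tool_pos'],s['tcp_rot'],s['wrist_force'])
plan((.53,-.198,.0643),-6)
c=snap('wrist','w8')
clipT(c,s,(190,20,315,105))
g=cv2.cvtColor(c['img'],cv2.COLOR_RGB2GRAY)
for v in (75,85,90,100,105,108): print(v,' '.join(map(str,g[v,184:336:2])))
E
```

```text
7.2 [ 0.52917442 -0.19815185  0.06491022] [-3.13736292e+00  1.62947265e-01 -1.46653612e-03] [-0.55820576 -0.29504616 -1.83544404]
shift [ 0.0016 -0.0005  0.0012] turn [-0.0001 -0.0018  0.0018]
clip rear mid tool x 74.4 y -1.6 width 46.3 yaw-rel(tool,slope) -0.39 deg [ 0.60338413 -0.20427023]
75 167 167 170 169 167 164 165 166 159 128 72 75 76 79 82 82 78 77 79 78 79 78 82 79 79 77 79 77 79 77 76 77 80 80 78 76 75 76 78 75 77 76 79 78 75 77 76 75 78 77 79 76 75 77 76 75 76 76 75 80 75 72 107 137 138 138 132 147 184 188 186 187 188 188 188 188
85 165 168 169 171 170 166 164 161 166 134 76 72 72 68 71 77 78 79 79 77 78 81 79 79 78 77 79 78 79 78 78 77 78 74 76 77 76 75 78 78 76 76 78 77 77 78 78 78 77 77 77 77 76 77 76 76 76 74 76 77 79 80 117 136 136 139 139 146 185 188 186 189 187 187 189 189
90 168 167 170 173 171 167 165 165 161 161 146 123 117 119 121 127 134 134 132 130 132 135 135 132 127 107 106 105 105 108 119 136 133 129 128 132 131 130 128 125 126 130 129 132 130 129 124 105 102 107 106 105 117 128 129 126 128 130 124 119 127 153 162 167 171 173 171 180 191 187 186 186 188 18
[... 227 characters left out ...]
 188 185 189 191 187 169 168 166 168 166 135 106 144 150 151 149 150 147 140 134 135 136
105 166 163 141 134 135 135 135 128 82 80 105 111 111 109 109 111 112 110 115 148 169 173 179 187 186 185 186 186 189 189 187 190 191 191 190 190 190 191 191 187 184 186 179 179 185 186 186 186 183 188 189 191 188 190 189 187 184 170 164 167 168 167 167 165 130 111 145 151 152 150 150 148 137 135 134 137
108 169 163 142 133 134 132 132 127 86 77 104 108 110 108 108 110 112 112 113 142 164 169 170 185 185 184 186 186 187 190 187 189 194 191 189 189 190 192 193 187 186 181 169 167 167 171 165 168 166 170 170 167 168 166 169 165 164 168 167 164 167 169 167 162 123 112 143 147 150 149 149 146 137 134 136 135
```

Emit:
step_arm --series '[{"x": 0,"y": -0.0022,"z": 0.001,"ax": 0,"ay": 0,"az": 0,"grip": 1},{"x": 0,"y": -0.0022,"z": 0.001,"ax": 0,"ay": 0,"az": 0,"grip": 1},{"x": 0.005,"y": -0.0022,"z": 0.001,"ax": 0,"ay": 0,"az": 0,"grip": 1},{"x": 0.01,"y": -0.0022,"z": 0.001,"ax": 0,"ay": 0,"az": 0,"grip": 1},{"x": 0.016,"y": -0.0022,"z": 0.001,"ax": 0,"ay": 0,"az": 0,"grip": 1},{"x": 0.016,"y": -0.0022,"z": 0.001,"ax": 0,"ay": 0,"az": 0,"grip": 1},{"x": 0.016,"y": -0.0022,"z": 0.001,"ax": 0,"ay": 0,"az": 0,"grip": 1}]' --force 80

```text
time: 7.95
tool_pos: [0.5373, -0.1979, 0.0644]
tcp_rot: [3.137, -0.163, 0.002]
wrist_force: [0.3, -1.1, -2.0]
width: 0.198
grip_force: 78.5
```

```bash
python3 - <<'E'
from h import *
s=bot.read_state(); print(s['time'],s['tool_pos'],s['tcp_rot'],s['wrist_force'])
plan((.5372,-.198,.0643),-6)
c=snap('wrist','w9')
clipT(c,s,(190,20,315,112))
cv2.imwrite('pics/w9b.png',np.clip(cv2.resize(c['img'][:200,130:390,::-1],(780,600),interpolation=cv2.INTER_CUBIC).astype(float)*1.3,0,255).astype(np.uint8))
g=cv2.cvtColor(c['img'],cv2.COLOR_RGB2GRAY)
for v in (98,102,106): print(v,' '.join(map(str,g[v,184:336:2])))
for u in (220,228,292): print(u,g[84:130,u])
E
```

```text
7.95 [ 0.53730708 -0.19787438  0.06438899] [ 3.13733630e+00 -1.62874958e-01  1.59880276e-03] [ 0.29917643 -1.12426058 -2.00146236]
shift [-0.0002  0.0003  0.0002] turn [-0.     -0.0019  0.0019]
clip rear mid tool x 66.2 y -19.8 width 8.8 yaw-rel(tool,slope) -0.05 deg [ 0.60523795 -0.18503167]
98 169 159 139 135 134 135 134 125 77 87 101 75 72 70 72 71 69 73 78 79 77 78 80 81 80 77 78 81 78 79 78 77 79 79 79 77 78 78 76 79 77 79 79 79 77 81 77 79 79 79 78 78 80 79 78 74 77 78 77 75 78 77 75 99 101 104 144 149 151 151 151 148 139 138 136 137
102 167 162 140 138 136 137 135 130 80 81 99 68 67 72 72 71 69 72 71 72 77 79 77 79 79 80 77 81 79 79 78 79 77 80 80 76 79 78 80 79 77 75 77 78 78 76 76 80 76 77 77 77 77 74 77 75 78 75 77 79 77 77 73 98 99 105 146 153 153 154 155 151 139 137 138 136
106 168 164 142 135 137 135 135 128 84 77 102 79 66 65 64 62 67 64 66 67 73 75 76 77 76 80 77 74 75 75 77 75 77 75 77 77 78 79 81 77 81 79 79 77 76 77 79 75 73 71 74 73 73 73 73 75 76 76 77 78 75 78 102 129 110 107 145 151 151 152 151 148 140 135 137 135
220 [114  98  86  76  76  80  81  79  81  79  79  80  79  78  78  73  74  71
  71  71  70  65  66  67  88 105 113 112 112 116 124 133 136 137 137 134
 134 135 134 133 133 131 132 135 134 135]
228 [ 80  80  78  80  78  81  82  81  80  80  76  77  79  79  80  82  81  80
  77  77  76  77  76  94 133 160 168 168 168 157 148 150 151 147 140 137
 135 135 134 132 132 132 132 135 138 138]
292 [ 77  78  80  75  78  79  77  78  79  79  78  77  77  78  78  77  78  78
  77  79  76  75  73  89 121 153 165 161 149 132 137 149 152 153 153 152
 152 152 152 154 153 150 153 152 155 154]
```

The grey profiles show the clip back nested between the lips (205–309 px inside 199–315) with about 2.5 mm left to the push faces. Now I push, straightening from -6° to -1° yaw on the way.

Emit:
step_arm --series '[{"x": 0.004,"y": 0,"z": 0,"ax": 0,"ay": 0,"az": 0,"grip": 1},{"x": 0.008,"y": 0,"z": 0,"ax": 0,"ay": 0,"az": 0,"grip": 1},{"x": 0.013,"y": 0.0005,"z": 0,"ax": 0,"ay": 0,"az": -0.03,"grip": 1},{"x": 0.019,"y": 0.0015,"z": 0,"ax": 0,"ay": 0,"az": -0.06,"grip": 1},{"x": 0.025,"y": 0.0025,"z": 0,"ax": 0,"ay": 0,"az": -0.1,"grip": 1},{"x": 0.031,"y": 0.0035,"z": 0,"ax": 0,"ay": 0,"az": -0.13,"grip": 1},{"x": 0.036,"y": 0.004,"z": 0,"ax": 0,"ay": 0,"az": -0.167,"grip": 1},{"x": 0.039,"y": 0.004,"z": 0,"ax": 0,"ay": 0,"az": -0.167,"grip": 1},{"x": 0.039,"y": 0.004,"z": 0,"ax": 0,"ay": 0,"az": -0.167,"grip": 1}]' --force 80

```text
time: 8.9
tool_pos: [0.5567, -0.2019, 0.0645]
tcp_rot: [3.141, -0.026, 0.002]
wrist_force: [0.3, -0.1, -1.1]
width: 0.196
grip_force: 78.4
```

```bash
cat > chk.py <<'E'
import sys
from h import *
s=bot.read_state(); print(s['time'],s['tool_pos'],s['tcp_rot'],s['wrist_force'],s['torque'].round(2))
n=sys.argv[1]; c=snap('wrist',n)
I=c['img']; g=cv2.medianBlur(cv2.cvtColor(I,cv2.COLOR_RGB2GRAY),3)
R=Ro.from_rotvec(s['tcp_rot'])
# pin head circle near its expected place
p=proj(c,(.6593,-.2037,.075)); u,v=int(p[0]),max(int(p[1]),0); print('pin exp px',p.round(1))
v0=max(v-30,0); h=cv2.HoughCircles(g[v0:v+30,u-30:u+30],cv2.HOUGH_GRADIENT,1,30,param1=80,param2=10,minRadius=14,maxRadius=36)
if h is not None:
    q=h[0][0]; X=ray(c,q[0]+u-30,q[1]+v0,.075); print('circle',q,'pin',X[:2],'tool',(R.inv().apply(X-s['tool_pos'])*1000).round(1))
for v in(98,103): print(v,' '.join(map(str,g[v,190:330:2])))
for u in(220,292): print(u,g[60:130,u])
E
python3 chk.py w10
```

```text
8.9 [ 0.55668512 -0.20189224  0.06445963] [ 3.14137078e+00 -2.56701729e-02  2.00933044e-03] [ 0.3036203  -0.06233947 -1.1312523 ] [-0.04 -0.04  0.02]
pin exp px [258.6  10.3]
circle [30.5 10.5 22.5] pin [ 0.6592213  -0.20367642] tool [ 1.026e+02  1.000e-01 -1.040e+01]
98 134 133 133 132 123 79 87 101 76 71 71 71 71 71 70 70 69 70 70 71 71 71 75 77 78 78 79 79 78 78 78 78 78 78 77 77 78 77 77 78 77 77 78 77 76 76 76 76 76 76 76 76 76 75 77 76 77 77 74 73 91 93 99 139 149 149 149 149 149 161
103 136 136 137 136 127 78 82 98 77 70 69 70 70 69 69 69 69 67 68 70 69 68 68 70 75 77 77 78 77 78 77 78 78 77 77 76 76 76 77 77 78 75 76 76 75 76 78 77 77 78 78 78 77 77 77 76 76 76 75 74 95 89 103 145 152 151 152 152 149 139
220 [105 105 106 106 106 106 110 111 111 111 110 109 109 109 109 109 116 119
 120 120 120 119 120 122 125 127 130 130 130 125 103  86  73  71  71  71
  70  70  70  70  70  70  69  69  69  69  69  69  68  67  67  67  68  88
 115 130 135 136 135 134 133 133 132 132 131 132 133 133 134 134]
292 [ 79  78  78  79  79  79  78  76  78  78  77  77  78  78  78  76  78  78
  79  79  78  78  78  77  77  77  78  78  77  77  77  76  76  75  75  76
  76  76  76  75  75  75  76  78  77  78  77  77  76  75  72  71  71  99
 131 147 153 153 153 152 151 151 151 151 149 149 150 151 152 152]
```

The measured pin is at tool (102.6, 0.1) mm, dead ahead, and the clip rear is against both push faces. Pushing straight on.

Emit:
step_arm --series '[{"x": 0.006,"y": 0,"z": 0,"ax": 0,"ay": 0,"az": 0,"grip": 1},{"x": 0.012,"y": 0,"z": 0,"ax": 0,"ay": 0,"az": 0,"grip": 1},{"x": 0.016,"y": 0,"z": 0,"ax": 0,"ay": 0,"az": 0,"grip": 1},{"x": 0.02,"y": 0,"z": 0,"ax": 0,"ay": 0,"az": 0,"grip": 1},{"x": 0.024,"y": 0,"z": 0,"ax": 0,"ay": 0,"az": 0,"grip": 1},{"x": 0.024,"y": 0,"z": 0,"ax": 0,"ay": 0,"az": 0,"grip": 1}]' --force 80

```text
time: 9.55
tool_pos: [0.5661, -0.202, 0.064]
tcp_rot: [-3.141, 0.025, 0.006]
wrist_force: [-6.8, -0.3, 3.0]
width: 0.195
grip_force: 79.0
```

Emit:
step_arm --series '[{"x": 0.003,"y": 0,"z": 0,"ax": 0,"ay": 0,"az": 0,"grip": 1},{"x": 0.006,"y": 0,"z": 0,"ax": 0,"ay": 0,"az": 0,"grip": 1},{"x": 0.009,"y": 0,"z": 0,"ax": 0,"ay": 0,"az": 0,"grip": 1},{"x": 0.012,"y": 0,"z": 0,"ax": 0,"ay": 0,"az": 0,"grip": 1}]' --force 80

```text
time: 9.95
tool_pos: [0.572, -0.202, 0.064]
tcp_rot: [-3.141, 0.026, 0.006]
wrist_force: [-4.9, 0.1, 1.1]
width: 0.2
grip_force: 78.9
```

```bash
python3 chk.py w11
```

```text
9.95 [ 0.57196597 -0.20201962  0.06399808] [-3.14079648  0.02575412  0.00611189] [-4.93598855  0.07770526  1.06437688] [-0.07  0.71 -0.01]
pin exp px [259.   52.3]
circle [31.5 28.5 23.6] pin [ 0.65994971 -0.20391739] tool [ 88.    0.4 -11.3]
98 135 135 135 134 126 87 109 133 101 72 71 72 72 71 71 72 72 71 72 71 72 72 70 75 79 80 80 79 78 79 79 80 78 80 78 78 79 79 80 78 79 78 78 78 78 77 77 77 78 77 77 77 77 77 77 77 78 78 77 77 77 87 100 138 149 150 150 149 150 151
103 138 137 137 136 130 86 83 103 90 71 69 70 70 70 70 70 70 70 69 69 70 69 68 72 77 78 78 79 78 78 78 77 76 77 77 77 77 77 77 77 77 78 77 77 77 76 77 76 77 77 76 76 76 76 77 77 76 76 75 74 80 87 102 146 153 153 154 153 151 142
220 [ 80  81  81  81  81  81  81  81  80  80  80  81  82  84  87  88  90  91
  94  96  99 102 104 105 107 112 114 118 118 118 113  87  79  74  73  73
  72  72  72  71  70  69  70  70  70  70  70  70  70  70  69  68  68  79
 106 126 135 136 136 135 135 134 133 133 133 133 133 134 135 137]
292 [ 57  57  57  56  56  56  57  57  57  57  57  57  57  56  56  55  55  58
  58  61  65  72  75  77  77  78  78  78  78  78  78  78  79  78  78  78
  78  77  77  77  77  76  76  76  78  78  78  78  78  77  76  74  74  85
 117 144 153 154 154 153 153 152 151 151 150 150 150 152 152 154]
```

Emit:
step_arm --series '[{"x": 0.003,"y": 0,"z": 0,"ax": 0,"ay": 0,"az": 0,"grip": 1},{"x": 0.006,"y": 0,"z": 0,"ax": 0,"ay": 0,"az": 0,"grip": 1},{"x": 0.008,"y": 0,"z": 0,"ax": 0,"ay": 0,"az": 0,"grip": 1},{"x": 0.01,"y": 0,"z": 0,"ax": 0,"ay": 0,"az": 0,"grip": 1}]' --force 80

```text
time: 10.4
tool_pos: [0.5785, -0.2022, 0.0645]
tcp_rot: [-3.141, 0.025, 0.002]
wrist_force: [-7.9, -0.5, 2.9]
width: 0.197
grip_force: 78.9
```

```bash
python3 chk.py w12
```

```text
10.4 [ 0.57852757 -0.20224586  0.0645317 ] [-3.14146960e+00  2.51286024e-02  1.97214182e-03] [-7.92796515 -0.53845882  2.88279149] [-0.09  1.01 -0.04]
pin exp px [258.7  70.1]
circle [30.5 28.5 22.3] pin [ 0.6599277  -0.20363033] tool [ 81.4   0.1 -10.6]
98 134 134 134 134 126 86 88 109 94 74 70 71 71 72 72 70 69 71 71 72 71 71 71 75 78 79 79 81 82 85 89 97 105 110 110 108 103 95 85 76 69 64 61 58 59 60 59 59 58 58 65 74 77 78 78 77 76 78 76 76 78 89 98 138 150 149 149 149 148 141
103 137 136 137 136 131 83 82 105 93 71 69 70 70 69 68 68 69 68 68 69 70 68 68 73 77 76 77 78 78 78 78 78 78 77 77 76 76 76 77 77 77 76 76 77 78 77 76 76 77 77 76 76 76 76 76 76 75 75 75 75 79 89 100 146 152 153 153 153 150 140
220 [138 139 139 138 138 139 139 140 140 141 142 142 144 142 142 141 142 142
 143 146 147 148 148 148 148 151 153 154 156 156 133 125  95  73  72  71
  71  71  70  70  70  70  68  68  69  70  71  71  71  70  69  66  66  78
 106 126 136 136 136 135 134 133 133 133 132 133 133 133 135 135]
292 [ 55  55  57  57  57  56  57  57  57  57  57  57  56  56  56  56  56  56
  56  56  56  56  56  56  56  56  56  57  56  57  55  55  56  59  63  67
  72  74  74  74  75  75  76  76  76  77  77  77  77  76  75  74  75  86
 118 144 152 153 154 153 153 152 152 150 150 151 151 151 152 153]
```

Emit:
step_arm --series '[{"x": 0.002,"y": 0,"z": 0,"ax": 0,"ay": 0,"az": 0,"grip": 1},{"x": 0.004,"y": 0,"z": 0,"ax": 0,"ay": 0,"az": 0,"grip": 1},{"x": 0.004,"y": 0,"z": 0,"ax": 0,"ay": 0,"az": 0,"grip": 1}]' --force 80

```text
time: 10.75
tool_pos: [0.5787, -0.2022, 0.0643]
tcp_rot: [-3.141, 0.025, 0.008]
wrist_force: [-10.9, -1.4, 4.3]
width: 0.2
grip_force: 79.4
```

```bash
python3 chk.py w13 | head -3; python3 - <<'E'
from h import *
c=load('w13'); cv2.imwrite('pics/w13b.png',np.clip(cv2.resize(c['img'][:200,130:390,::-1],(780,600),interpolation=cv2.INTER_CUBIC).astype(float)*1.3,0,255).astype(np.uint8))
E
```

```text
10.75 [ 0.57869123 -0.20218649  0.0643252 ] [-3.14093353  0.02512796  0.00758575] [-10.89932485  -1.38431654   4.33096791] [-0.13  1.4  -0.06]
pin exp px [258.8  70.4]
circle [30.5 28.5 22.9] pin [ 0.66001714 -0.2035773 ] tool [ 81.3   0.1 -11.1]
```

The arm stopped hard at x=0.5787 with force rising to 11 N, which fits the clip seated on the neck. Backing the fork straight out, then a look.

Emit:
step_arm --series '[{"x": -0.01,"y": 0,"z": 0,"ax": 0,"ay": 0,"az": 0,"grip": 1},{"x": -0.025,"y": 0,"z": -0.001,"ax": 0,"ay": 0,"az": 0,"grip": 1},{"x": -0.045,"y": 0,"z": -0.002,"ax": 0,"ay": 0,"az": 0,"grip": 1},{"x": -0.065,"y": 0,"z": -0.002,"ax": 0,"ay": 0,"az": 0,"grip": 1},{"x": -0.065,"y": 0,"z": -0.002,"ax": 0,"ay": 0,"az": 0,"grip": 1},{"x": -0.065,"y": 0,"z": -0.002,"ax": 0,"ay": 0,"az": 0,"grip": 1}]' --force 80

```text
time: 11.4
tool_pos: [0.5487, -0.2018, 0.0655]
tcp_rot: [3.141, -0.026, 0.002]
wrist_force: [-0.2, 0.2, -2.0]
width: 0.199
grip_force: 78.5
```

```bash
python3 chk.py w14 | head -3; python3 - <<'E'
from h import *
s=bot.read_state(); c=load('w14'); clipT(c,s,(200,15,310,85))
cv2.imwrite('pics/w14b.png',np.clip(cv2.resize(c['img'][:200,130:390,::-1],(780,600),interpolation=cv2.INTER_CUBIC).astype(float)*1.4,0,255).astype(np.uint8))
E
```

```text
11.4 [ 0.54865122 -0.20178229  0.06553622] [ 3.14131714e+00 -2.63267146e-02  2.47151944e-03] [-0.17320572  0.2172708  -2.00898344] [ 0. -0. -0.]
pin exp px [258.5 -12. ]
98 129 129 129 129 121 75 86 102 105 103 104 105 106 105 106 115 141 155 156 158 160 163 177 178 177 178 178 178 178 179 179 184 184 182 181 180 183 183 180 179 180 181 182 184 181 182 182 181 182 185 185 182 182 181 180 175 164 162 160 159 157 130 107 135 143 144 144 144 144 153
clip rear mid tool x 92.4 y -0.1 width 45.5 yaw-rel(tool,slope) -0.07 deg [ 0.64145003 -0.20326077]
```

View pics/w14b.png

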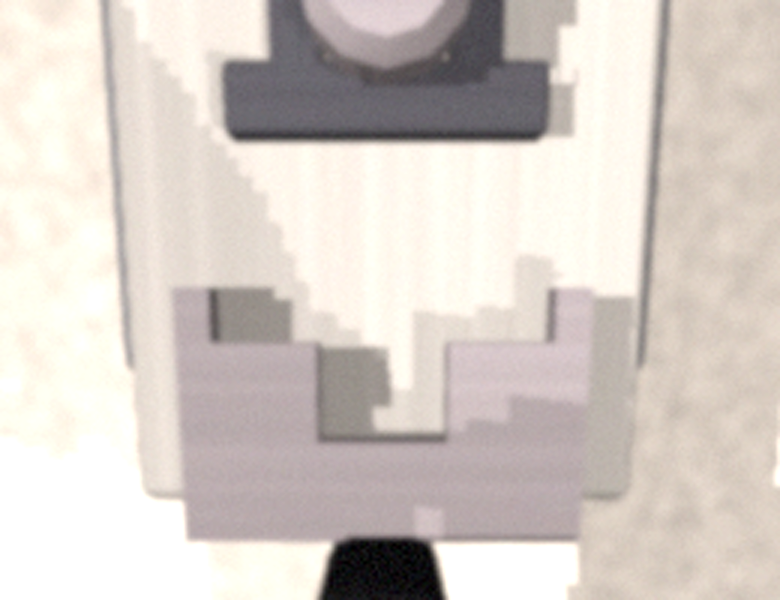

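The clip now sits square around the pin: rear edge at row 138, pin head at (385,10) overlapping its seat. The measured origin is x≈0.6605 against the pin at 0.6600, so it is fully home. Ten pictures used, so I'll check the rest numerically. Taking the fork back.

```bash
python3 - <<'E'
from h import *
plan((.6251,.223,.145),-4.6)
E
```

```text
shift [ 0.1383 -0.8521 -0.1587] turn [ 0.0005 -0.0035  0.1217]
```

Emit:
step_arm --series '[{"x": 0,"y": 0,"z": -0.06,"ax": 0,"ay": 0,"az": 0,"grip": 1},{"x": 0,"y": 0,"z": -0.12,"ax": 0,"ay": 0,"az": 0.03,"grip": 1},{"x": 0.02,"y": -0.08,"z": -0.16,"ax": 0,"ay": 0,"az": 0.06,"grip": 1},{"x": 0.035,"y": -0.18,"z": -0.16,"ax": 0,"ay": 0,"az": 0.09,"grip": 1},{"x": 0.05,"y": -0.28,"z": -0.16,"ax": 0,"ay": 0,"az": 0.12,"grip": 1},{"x": 0.07,"y": -0.38,"z": -0.16,"ax": 0,"ay": 0,"az": 0.12,"grip": 1},{"x": 0.09,"y": -0.48,"z": -0.16,"ax": 0,"ay": 0,"az": 0.12,"grip": 1},{"x": 0.11,"y": -0.58,"z": -0.16,"ax": 0,"ay": 0,"az": 0.12,"grip": 1},{"x": 0.12,"y": -0.68,"z": -0.16,"ax": 0,"ay": 0,"az": 0.12,"grip": 1},{"x": 0.13,"y": -0.77,"z": -0.16,"ax": 0,"ay": 0,"az": 0.12,"grip": 1},{"x": 0.138,"y": -0.83,"z": -0.16,"ax": 0,"ay": 0,"az": 0.12,"grip": 1},{"x": 0.138,"y": -0.852,"z": -0.16,"ax": 0,"ay": 0,"az": 0.12,"grip": 1}]' --force 80

```text
time: 12.65
tool_pos: [0.6253, 0.227, 0.1455]
tcp_rot: [-3.138, 0.119, -0.003]
wrist_force: [-0.4, -0.7, -0.7]
width: 0.2
grip_force: 78.7
```

Emit:
step_arm --series '[{"x": 0,"y": 0,"z": 0,"ax": 0,"ay": 0,"az": 0,"grip": 1},{"x": 0,"y": 0,"z": 0,"ax": 0,"ay": 0,"az": 0,"grip": 1},{"x": 0,"y": 0,"z": 0,"ax": 0,"ay": 0,"az": 0,"grip": 1}]' --force 80

```text
time: 12.95
tool_pos: [0.6247, 0.2213, 0.1453]
tcp_rot: [3.138, -0.127, 0.001]
wrist_force: [0.3, 0.2, -0.4]
width: 0.197
grip_force: 78.7
```

```bash
python3 - <<'E'
from h import *
s=bot.read_state(); print(s['time'],s['tool_pos'],s['tcp_rot'],s['wrist_force'])
plan((.6251,.223,.013),-4.6)
E
```

```text
12.95 [0.62465964 0.22133851 0.14528032] [ 3.13826638e+00 -1.26845386e-01  8.95564724e-04] [ 0.2724283   0.16694175 -0.43444514]
shift [ 0.0005 -0.0036  0.2646] turn [ 0.0014 -0.0011 -0.001 ]
```

Lowering gently to the resting height.

Emit:
step_arm --series '[{"x": 0,"y": 0,"z": 0.08,"ax": 0,"ay": 0,"az": 0,"grip": 1},{"x": 0,"y": 0,"z": 0.16,"ax": 0,"ay": 0,"az": 0,"grip": 1},{"x": 0,"y": 0,"z": 0.21,"ax": 0,"ay": 0,"az": 0,"grip": 1},{"x": 0,"y": 0,"z": 0.24,"ax": 0,"ay": 0,"az": 0,"grip": 1},{"x": 0,"y": 0,"z": 0.25,"ax": 0,"ay": 0,"az": 0,"grip": 1},{"x": 0,"y": 0,"z": 0.257,"ax": 0,"ay": 0,"az": 0,"grip": 1},{"x": 0,"y": 0,"z": 0.262,"ax": 0,"ay": 0,"az": 0,"grip": 1},{"x": 0,"y": 0,"z": 0.265,"ax": 0,"ay": 0,"az": 0,"grip": 1},{"x": 0,"y": 0,"z": 0.265,"ax": 0,"ay": 0,"az": 0,"grip": 1}]' --force 80

```text
time: 13.85
tool_pos: [0.6256, 0.2233, 0.014]
tcp_rot: [-3.139, 0.124, -0.004]
wrist_force: [-0.5, 0.2, -1.1]
width: 0.198
grip_force: 78.6
```

Emit:
step_arm --series '[{"x": 0,"y": 0,"z": 0.001,"ax": 0,"ay": 0,"az": 0,"grip": 1},{"x": 0,"y": 0,"z": 0.002,"ax": 0,"ay": 0,"az": 0,"grip": 1},{"x": 0,"y": 0,"z": 0.003,"ax": 0,"ay": 0,"az": 0,"grip": 1},{"x": 0,"y": 0,"z": 0.003,"ax": 0,"ay": 0,"az": 0,"grip": 1}]' --force 20

```text
time: 14.25
tool_pos: [0.6252, 0.2232, 0.0123]
tcp_rot: [-3.139, 0.124, -0.003]
wrist_force: [-2.2, -0.5, 4.8]
width: 0.204
grip_force: 79.4
```

Contact felt (+4.8 N). Opening the gripper and rising.

Emit:
step_arm --series '[{"x": 0,"y": 0,"z": 0,"ax": 0,"ay": 0,"az": 0,"grip": 0.4},{"x": 0,"y": 0,"z": 0,"ax": 0,"ay": 0,"az": 0,"grip": 0},{"x": 0,"y": 0,"z": 0,"ax": 0,"ay": 0,"az": 0,"grip": -1},{"x": 0,"y": 0,"z": 0,"ax": 0,"ay": 0,"az": 0,"grip": -1},{"x": 0,"y": 0,"z": 0,"ax": 0,"ay": 0,"az": 0,"grip": -1},{"x": 0,"y": 0,"z": 0,"ax": 0,"ay": 0,"az": 0,"grip": -1},{"x": 0,"y": 0,"z": 0,"ax": 0,"ay": 0,"az": 0,"grip": -1}]' --force 20

```text
time: 14.95
tool_pos: [0.6249, 0.223, 0.0114]
tcp_rot: [3.139, -0.124, 0.002]
wrist_force: [0.4, -0.3, -0.6]
width: 1.001
grip_force: 0.0
```

Emit:
step_arm --series '[{"x": 0,"y": 0,"z": -0.05,"ax": 0,"ay": 0,"az": 0,"grip": -1},{"x": 0,"y": 0,"z": -0.12,"ax": 0,"ay": 0,"az": 0,"grip": -1},{"x": 0,"y": 0,"z": -0.2,"ax": 0,"ay": 0,"az": 0,"grip": -1},{"x": 0,"y": 0,"z": -0.28,"ax": 0,"ay": 0,"az": 0,"grip": -1},{"x": 0,"y": 0,"z": -0.36,"ax": 0,"ay": 0,"az": 0,"grip": -1},{"x": 0,"y": 0,"z": -0.36,"ax": 0,"ay": 0,"az": 0,"grip": -1},{"x": 0,"y": 0,"z": -0.36,"ax": 0,"ay": 0,"az": 0,"grip": -1}]' --force 20

```text
time: 15.65
tool_pos: [0.6257, 0.2234, 0.1935]
tcp_rot: [-3.138, 0.124, -0.007]
wrist_force: [0.4, -0.9, -0.9]
width: 1.004
grip_force: 0.0
```

```bash
python3 - <<'E'
from h import *
s=bot.read_state(); print(s['time'],s['tool_pos'],s['width'],s['wrist_force'])
c=snap('wrist','w15'); p=proj(c,(.613,.2225,.044)).astype(int); print(p)
P=clip(c,p[0]-30,p[1]-60,p[0]+30,p[1]+60,40); X=W(c,P,.044)*1000
print('handle',len(P),cv2.minAreaRect(X.astype(np.float32)))
a=load('top0'); b=snap('top','top1')
d=cv2.absdiff(a['img'],b['img']).max(2)
for n,(x0,y0,x1,y1) in dict(bowl=(60,193,105,240),soap=(238,216,272,246),jug=(400,172,448,218),stand=(300,100,340,188)).items(): print(n,(d[y0:y1,x0:x1]>40).sum())
P=clip(b,312,155,336,182,65); X=W(b,P,.061); print('clip area',len(P),X.min(0),X.max(0))
E
```

```text
15.65 [0.62571637 0.22339195 0.19351147] 1.0041699367180024 [ 0.3719944  -0.88824684 -0.92174604]
[259 190]
handle 1403 ((615.9306640625, 224.0701904296875), (15.832880973815918, 88.99202728271484), 85.0472183227539)
bowl 173
soap 2
jug 1
stand 98
clip area 89 [ 0.64064883 -0.22699458] [ 0.67326416 -0.18390461]
```

The fork is back at its old spot: handle 16 x 89 mm, centre (0.616, 0.224), flat. The clip is still home, and the jug and soap are unchanged. The bowl pixels differ, most likely from the arm's shadow, since the tool never went near it. Handing in.

```bash
python3 -c "
from workcell import bot; print(bot.finish_job())"
```

```text
the job is handed in; nothing more can be done
None
```

The clip was pushed home on the pivot pin with the fork, the fork is back flat in its tray and released, and I handed the job in after about 16 s of robot time; the jug and soap didn't move, and the bowl was never approached (its pixels changed, probably arm shadow).

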